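Free the child catch of a tilt-out bin and tip it open

ROBOT

A 6-joint arm with a two-finger parallel gripper is mounted at the origin on the work surface. World frame = base frame: x ahead of the robot, y to its left, z up, the work surface at z = 0. Lengths are in mm, angles in rad, forces in N, time in s.
With the tool pointing down it reaches from about 400 to 925 mm from the base axis. Payload 12.5 kg.
Tool frame: the origin (TCP) lies between the finger pads; the fingertips stand 14 mm ahead of it and the grasp point (between the pads) lies 5 mm behind it; x points along the fingers, y is the direction in which the jaws open and shut, and the axes are right-handed (so a half turn about x gives the same grasp; the last joint's range is limited). The gripper opens to 95 mm and grips with 3 to 60 N. Pads are 20 mm wide; open, the fingers measure 119 mm over their backs; the gripper's body (75 mm by 180 mm) begins 59 mm behind the grasp point.
Start: joints at [1.171, 0.491, 1.559, -0, 1.092, -0.106], TCP at [180.977, 598.241, 228.661] pointing down, gripper open.
Joint ranges: [-3.1, 3.1], [-0.84, 2.19], [0.05, 2.79], [-1.13, 4.28], [0.06, 2.93], [-2.69, 2.69]. Speed limits (rad/s): [2.22, 2.22, 2.79, 3.14, 3.14, 3.14].

INTERFACE

Orientations are given as [roll, pitch, yaw] about the fixed x, y, z axes, in that order (R = Rz(yaw) Ry(pitch) Rx(roll)).
In Python, from cell import env, cams gives the robot as it stands.
- The arm moves only by the tool carry_out, never from a script. Its arguments are lists of equal length, an entry for each row: "grip": the closure, from -1 (fully open) to 1 (shut); "linear": the shift along the tool's x, y, z scaled (see below), a list of three; "turn": the turn about the tool's x scaled (see below). In form: {"grip": [grip, ...], "linear": [[tx, ty, tz], ...], "turn": [turn, ...]}. A call has 1 to 5 rows; each row shifts and turns the commanded pose from where the row before left it, along the tool's axes as they then stand; what a row does not reach is not made up. The controller multiplies each number of a shift by 0.5 m and each number of a turn by 180 degrees. A row lasts 1/10 s, in which the tool goes at most 50 mm and 8.59 degrees, less where a joint would pass 70% of its speed; a pose out of reach is approached as far as the arm can. A call with a number of a shift or a turn outside -1 to 1 is refused whole. A call with a gripper value outside its range is refused whole. The fingers move at their own pace and stop on an object; the grip force is fixed at half the most. Time passes only in rows, so rows that do not move let the fingers close. It gives the time, the measured TCP pose, the force and the opening at its end, in the units of the state.
- env.state(): the state, without advancing time (a new reading comes with each control period).
- cams.read_camera(name): name is "scene" or "top"; returns the picture (420x560x3 uint8, blue, green, red); there is no depth.
- cams.camera_info(name): a dict with "fx", "fy", "cx", "cy" (pixels), "view" (4x4, takes a point from world to camera coordinates). Camera axes: x right, y down, z forward; pixel columns grow to the right and rows downward; lengths in mm; the calibration is good to about 2 mm. A picture is of the moment at which its call begins. camera_info takes no time and is no camera call.
- env.job_done(): hands the job in, once; it reports no verdict.
The state is a dict: "t": time; "joints": joint angles; "qvel": joint speeds; "tau": joint torques, N m; "eef_pos": TCP position; "tcp_rot": TCP orientation; "ft_force": force on the tool from outside, world axes, zero at the start; "moment": the same for the moment, N m; "opening": opening from 0.0 (shut) to 1.0 (fully open).
Only numpy, scipy, OpenCV 4.12 (cv2) and the standard library are available. Lean on these libraries where they do the work, as an engineer would, in place of code of your own. Each camera call takes 0.05 s, during which the arm holds its last target. There are 200 camera calls.

TASK

Open the child-locked tilt-out bin under the tank: reach down with shut fingers through the slot behind the bin's front, press the sprung catch down gently, and keep it down while you draw the front towards the robot until the hook is free. Then tip the bin fully open to its stop and leave it standing open. Push with less than 25 N throughout (feel for the pad and for the end of its travel), do not fling the bin, and leave the things on the side shelves where they are.

Things in the scene. Friction and masses are not known exactly. Their poses are not given: they have to be found in the camera images.
- cabinet: Low fixed cabinet of particle board, 305 mm wide (y), 180 deep, 220 high, with a side shelf 180 mm wide at each side, 90 mm up. Origin on the work surface below the inner face of the bin's front, mid-width; x points into the cabinet, away from the robot, y left, z up; yaw up to 0.25 rad. Its top board is level with the bin's rim and starts at local x = 38 mm; nothing stands higher.
- bin: White plastic tilt-out bin in the cabinet's front, carrying the grey sprung catch. Front panel 286 mm wide, 12 thick, rim 220 mm above the work surface when shut, inner face at cabinet local x = 0. Origin on the hinge axis, at cabinet local (20, 0, 40) mm; axes parallel to the cabinet's when shut. The hinge axis is y; the top swings to local -x, towards the robot.
- bin_tilt (a joint): Tilt of the bin, rad: 0 shut, grows as the top comes out towards the robot, fully open at 0.48, where it meets a rubber buffer that gives, stiffening to about 17 N at the rim at 0.56. A stiff hinge: the bin stays at any angle it is left at; about 3 N at the rim moves it. Until the catch is pressed its hook, behind a steel strike under the top board, lets the rim move only about 4 mm. The hook is clear of the strike above about 0.1.
- slot (a point): Centre of the slot at rim level, on the bin (moves with it); axes as the bin's. 38 mm wide along x, from the inner face of the front (19 mm to the robot's side) to the edge of the top board (fixed to the cabinet); 76 mm long along y, between two rim ledges 6 mm thick. Below it lies the catch's flat grey thumb pad, 30 (x) by 56 mm (y), centred; nothing else within 60 mm of depth.
- catch (a point): The catch's place: a fixed point of the bin, 20 mm below point slot, NOT the pad itself. The pad's rest height differs each time and is not reported: its top is 12 to 36 mm below the rim. It goes straight down against a spring, 2 N at first, 7.6 N at its hard stop after 12 mm. The hook passes the strike only while the pad is 9 to 12 mm down, until tilt 0.1; the pad moves with the bin.
- jar: Clear jar of grey ceramic filter rings, 72 mm wide, 100 mm high, on a side shelf; bystander. Origin at its underside.
- scraper: Black algae scraper handle, about 150 mm long, 14 mm thick, lying near the front of the left side shelf; bystander. Origin at its underside.
- breeder: Yellow open fry breeder box, 75 x 120 x 70 mm, on a side shelf; bystander. Origin at its underside.

How it is judged:
By the outcome, as a careful person would: the job done as asked, in the order asked, and still so for the second after the job is handed in, with the robot touching nothing.
It also fails if it takes over 45 s, if anything falls off the work surface, if the arm or the gripper's body presses on something with over 40 N, if the wrist force passes 120 N, or if a joint passes its speed limit or range.

## Working session

There is one attempt and no reset: what is moved stays moved. The work goes in short steps, Python scripts to look and compute and a tool call to move; the robot and the scene stay as the last step left them, time stands still between calls to the robot, and variables do not carry over. Pictures are saved under pics/ and viewed, about 8 in all and at most 12, crops included, and the job is handed in when it is done.

Besides the shell and the picture viewer there is one more tool, called after "Call:" as name(argument=value, ...), one argument or row to a line, values as JSON. carry_out: Moves the arm, as the interface text tells. Shifts and turns lie within -1 to 1; 1 stands for 0.5 m of shift or 180 degrees of turn. Its arguments: {"type":"object","properties":{"grip":{"type":"array"},"linear":{"type":"array"},"turn":{"type":"array"}},"required":["grip","linear","turn"]}

```bash
mkdir -p pics; ls
python3 - <<'E'
from cell import env,cams
import cv2,numpy as np
for n in("scene","top"):
    cv2.imwrite(f"pics/{n}0.png",cams.read_camera(n)); i=cams.camera_info(n); print(n,{k:np.round(v,3).tolist() for k,v in i.items()})
print(env.state())
E
```

```text
pics
scene {'fx': 385.736, 'fy': 385.736, 'cx': 288.296, 'cy': 208.241, 'view': [[0.66, -0.752, -0.007, -412.697], [-0.711, -0.621, -0.328, 486.588], [0.242, 0.221, -0.945, 692.174], [0.0, 0.0, 0.0, 1.0]]}
top {'fx': 420.5, 'fy': 420.5, 'cx': 281.301, 'cy': 211.65, 'view': [[0.001, -1.0, -0.01, 26.773], [-0.998, -0.0, -0.063, 617.414], [0.063, 0.01, -0.998, 1037.686], [0.0, 0.0, 0.0, 1.0]]}
{'t': 0.1, 'joints': array([ 1.17139003e+00,  4.91500003e-01,  1.55937833e+00,  1.81945377e-05,
        1.09172990e+00, -1.05623830e-01]), 'qvel': array([ 1.92522785e-03, -2.99134101e-06, -3.14418360e-04,  5.71467371e-04,
        1.36487710e-03,  8.83080350e-04]), 'tau': array([ 3.50026727e-03, -6.13624835e+01, -2.58608401e+01,  6.94504939e-02,
        4.69897001e-02, -2.03290023e-05]), 'eef_pos': array([180.89321201, 598.03734233, 228.12324249]), 'tcp_rot': array([-1.69230916,  1.56978063, -1.98610002]), 'ft_force': array([ 0.636541  , -0.23321668, -0.02056539]), 'moment': array([-0.00198383,  0.00998632, -0.00684908]), 'opening': 0.9999565212781889}
```

View pics/scene0.png

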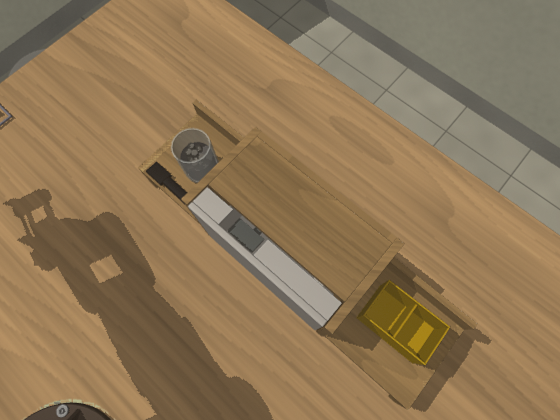

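View pics/top0.png

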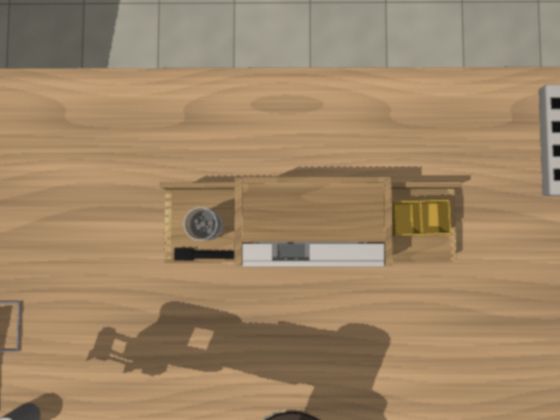

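The scene view shows the bin front from (195,195) to (330,320), with the grey slot near (245,232). The top view shows white at u 242–385, v 243–266, and the slot at about (291,251). I'll zoom in on both.

Run:
```python
import cv2,numpy as np
a=cv2.imread("pics/top0.png")[232:276,230:396]; b=cv2.imread("pics/scene0.png")[175:340,170:360]
a=cv2.resize(a,None,fx=4.8,fy=4.8,interpolation=cv2.INTER_NEAREST);b=cv2.resize(b[:90,:],None,fx=4.2,fy=4.2,interpolation=cv2.INTER_NEAREST)
b=b[:, :797]; a=np.pad(a,((0,0),(0,max(0,b.shape[1]-a.shape[1])),(0,0)))[:,:b.shape[1]]
b=np.pad(b,((0,0),(0,0),(0,0)))
cv2.imwrite("pics/z0.png",np.vstack([a,b]));print(a.shape,b.shape)
t=cv2.imread("pics/top0.png"); 
for u in (255,291,350): print(u,[(v,t[v,u].tolist()) for v in range(238,270)])
print([(u,t[247,u].tolist()) for u in range(266,316)])
s=cv2.imread("pics/top0.png");m=((s.min(2)>130)&(s.max(2).astype(int)-s.min(2)<25)).astype(np.uint8);m[:235]=0;m[275:]=0;m[:,:225]=0;m[:,400:]=0
c=max(cv2.findContours(m,0,2)[0],key=cv2.contourArea);print(cv2.minAreaRect(c),cv2.boundingRect(c))
```

```text
(211, 797, 3) (378, 797, 3)
255 [(238, [88, 124, 154]), (239, [88, 124, 152]), (240, [86, 120, 146]), (241, [90, 116, 137]), (242, [99, 112, 124]), (243, [123, 130, 135]), (244, [162, 167, 171]), (245, [180, 187, 191]), (246, [184, 191, 196]), (247, [184, 192, 196]), (248, [185, 192, 197]), (249, [185, 192, 197]), (250, [184, 191, 196]), (251, [186, 193, 198]), (252, [184, 191, 197]), (253, [184, 191, 197]), (254, [186, 193, 198]), (255, [187, 194, 200]), (256, [184, 191, 197]), (257, [185, 193, 199]), (258, [183, 191, 197]), (259, [178, 185, 190]), (260, [167, 174, 178]), (261, [167, 173, 179]), (262, [179, 186, 191]), (263, [184, 192, 197]), (264, [184, 192, 198]), (265, [174, 184, 192]), (266, [146, 163, 179]), (267, [118, 145, 172]), (268, [107, 142, 172]), (269, [106, 143, 176])]
291 [(238, [89, 125, 154]), (239, [86, 121, 150]), (240, [81, 114, 140]), (241, [75, 100, 120]), (242, [67, 81, 90]), (243, [71, 75, 75]), (244, [84, 87, 84]), (245, [91, 94, 90]), (246, [93, 96, 92]), (247, [92, 95, 91]), (248, [92, 95, 92]), (249, [91, 94, 91]), (250, [90, 93, 91]), (251, [91, 95, 91]
[... 1656 characters left out ...]
287, [89, 92, 90]), (288, [90, 93, 91]), (289, [91, 93, 90]), (290, [91, 94, 91]), (291, [92, 95, 91]), (292, [90, 93, 90]), (293, [92, 94, 91]), (294, [92, 94, 91]), (295, [92, 94, 91]), (296, [92, 94, 91]), (297, [91, 93, 90]), (298, [91, 92, 89]), (299, [90, 93, 89]), (300, [90, 94, 90]), (301, [90, 93, 89]), (302, [90, 93, 91]), (303, [91, 95, 93]), (304, [99, 103, 104]), (305, [110, 114, 117]), (306, [115, 119, 123]), (307, [118, 122, 125]), (308, [124, 128, 131]), (309, [147, 151, 155]), (310, [172, 178, 182]), (311, [181, 187, 192]), (312, [182, 189, 194]), (313, [182, 189, 194]), (314, [182, 189, 194]), (315, [182, 190, 194])]
((313.0, 254.0), (22.0, 140.0), 90.0) (243, 243, 141, 23)
```

View pics/z0.png

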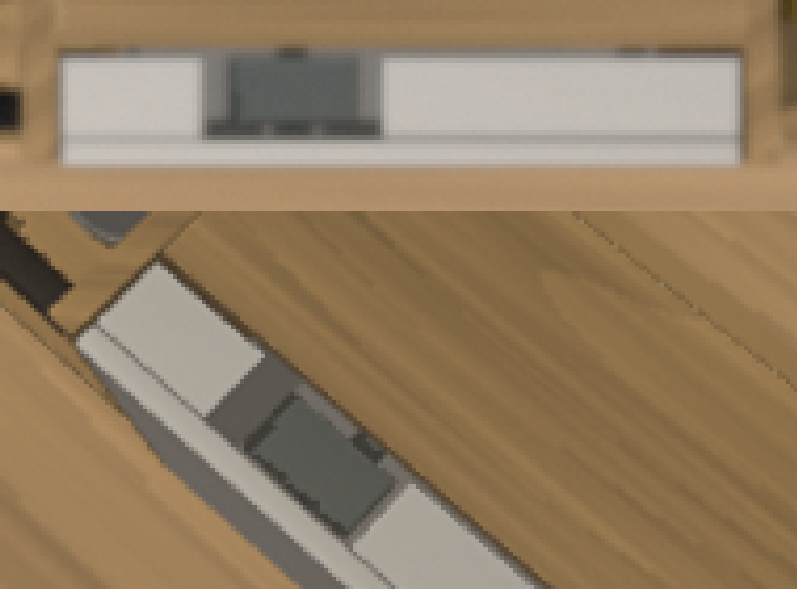

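```bash
cat > h.py <<'E'
import numpy as np
from cell import env,cams
def ray(n,u,v):
    i=cams.camera_info(n);V=np.array(i["view"]);R,t=V[:3,:3],V[:3,3]
    return -R.T@t, R.T@np.array([(u-i["cx"])/i["fx"],(v-i["cy"])/i["fy"],1])
def onz(n,u,v,z):
    c,d=ray(n,u,v);return c+d*(z-c[2])/d[2]
def tri(a,b):
    c1,d1=ray("top",*a);c2,d2=ray("scene",*b)
    s=np.linalg.lstsq(np.c_[d1,-d2],c2-c1,rcond=None)[0];p,q=c1+d1*s[0],c2+d2*s[1]
    return (p+q)/2,np.linalg.norm(p-q)
def st():
    s=env.state();print({k:np.round(s[k],3).tolist() for k in("t","eef_pos","tcp_rot","ft_force","opening")})
E
python3 - <<'E'
from h import *
import cv2
t=cv2.imread("pics/top0.png").astype(float)
us=np.r_[248:268,315:380];e=[];k=[]
for u in us:
    g=t[:,u,0]
    v=263+np.argmax(g[263:272]<143);e.append(v-1+(g[v-1]-143)/(g[v-1]-g[v]))
    v=240+np.argmax(g[240:250]>140);k.append(v-1+(140-g[v-1])/(g[v]-g[v-1]))
for nm,y in(("front",e),("back",k)):
    p=np.polyfit(us,y,1);print(nm,p,np.std(y-np.polyval(p,us)))
    for u in (242.3,290.5,385): print(onz("top",u,np.polyval(p,u),220).round(1))
print("slot L,R inner",[onz("top",u,260.3,220).round(1) for u in(271.8,309.2)])
# scene crop: px=170+x/4.2-.5 , py=175+(y-211)/4.2-.5
f=lambda x,y:(170+x/4.2-.4,175+(y-211)/4.2-.4)
for nm,a in dict(frontleft=(78,340),slotLinner=(207,416),slotLback=(266,355),slotRinner=(350,545),slotRback=(411,482),backleft=(158,262)).items(): print(nm,onz("scene",*f(*a),220).round(1))
# pad back-left, back-right, front-right, front-left
g=lambda x,y:(230+x/4.8-.4,232+y/4.8-.4)
for nm,a,b in(("FL",(232,123),(248,445)),("FR",(360,123),(348,537))):print(nm,tri(g(*a),f(*b)))
for z in (184,196,208): print(z,"FL",onz("scene",*f(248,445),z).round(1),"FR",onz("scene",*f(348,537),z).round(1),"BR",onz("scene",*f(396,482),z).round(1),"BL",onz("scene",*f(296,397),z).round(1))
from scipy.spatial.transform import Rotation as Ro
print(Ro.from_euler("xyz",env.state()["tcp_rot"]).as_matrix().round(3))
E
```

```text
front [-8.27541388e-04  2.66323029e+02] 0.03118685633812386
[494.4 103.8 220. ]
[494.6   6.4 220. ]
[ 495. -184.  220.]
back [1.00114482e-03 2.43103514e+02] 0.167266960773553
[540.3 104.1 220. ]
[540.3   6.4 220. ]
[ 540.3 -184.7  220. ]
slot L,R inner [array([506.2,  44.2, 220. ]), array([506.3, -31.4, 220. ])]
frontleft [498.7 103.5 220. ]
slotLinner [509.8  44.1 220. ]
slotLback [542.3  44.3 220. ]
slotRinner [509.1 -31.  220. ]
slotRback [541.8 -31.9 220. ]
backleft [542.2 103.4 220. ]
FL (array([512.72175851,  31.53864193, 199.19790929]), np.float64(2.821988491588911))
FR (array([512.22212894, -23.42089223, 199.49845278]), np.float64(1.5703604447193298))
184 FL [515.5  35.7 184. ] FR [514.5 -20.3 184. ] BR [543.4 -19.5 184. ] BL [542.9  35.1 184. ]
196 FL [514.3  31.9 196. ] FR [513.3 -23.  196. ] BR [541.6 -22.2 196. ] BL [541.1  31.3 196. ]
208 FL [513.1  28.1 208. ] FR [512.  -25.7 208. ] BR [539.9 -24.9 208. ] BL [539.4  27.6 208. ]
[[-0.     0.29   0.957]
 [-0.001  0.957 -0.29 ]
 [-1.    -0.001 -0.   ]]
```

Call:
carry_out(
  grip=[1,1,1,1,1],
  linear=[
    [-0.08,0,0],
    [-0.06,0,0],
    [0,-0.084,0.049],
    [0,-0.084,0.049],
    [0,-0.084,0.049],
  ],
  turn=[-0.047,-0.0467,0,0,0],
)

```text
t: 0.6
eef_pos: [254.8, 470.7, 298.4]
tcp_rot: [-2.145, 1.571, -2.144]
ft_force: [0.9, 0.4, 0.2]
opening: 0.637
```

Call:
carry_out(
  grip=[1,1,1,1,1],
  linear=[
    [0,-0.084,0.049],
    [0,-0.084,0.049],
    [0,-0.084,0.049],
    [0,-0.084,0.049],
    [0,-0.084,0.049],
  ],
  turn=[0,0,0,0,0],
)

```text
t: 1.1
eef_pos: [377.6, 260.5, 298.6]
tcp_rot: [0.909, 1.571, 0.91]
ft_force: [1.3, 1.0, -0.2]
opening: 0.216
```

Call:
carry_out(
  grip=[1,1,1,1,1],
  linear=[
    [0,-0.084,0.049],
    [0,-0.084,0.049],
    [0,-0.084,0.049],
    [0,-0.084,0.049],
    [0,-0.084,0.049],
  ],
  turn=[0,0,0,0,0],
)

```text
t: 1.6
eef_pos: [500.4, 50.4, 298.6]
tcp_rot: [1.786, 1.571, 1.787]
ft_force: [1.5, 1.2, 0.5]
opening: 0.007
```

Call:
carry_out(
  grip=[1,1,1,1,1],
  linear=[
    [0,-0.08,0.045],
    [0,0,0],
    [0,0,0],
    [0,0,0],
    [0,0,0],
  ],
  turn=[0,0,0,0,0],
)

```text
t: 2.1
eef_pos: [521.8, 13.5, 298.8]
tcp_rot: [1.244, 1.571, 1.246]
ft_force: [0.2, 0.6, 0.7]
opening: 0.003
```

```bash
python3 -c "
from h import *;import cv2
st();cv2.imwrite('pics/s1.png',cams.read_camera('scene'));cv2.imwrite('pics/t1.png',cams.read_camera('top'))
a=cv2.resize(cv2.imread('pics/s1.png')[140:340,140:370],None,fx=1.7,fy=1.7);b=cv2.resize(cv2.imread('pics/t1.png')[140:340,180:410],None,fx=1.7,fy=1.7)
cv2.imwrite('pics/z1.png',np.hstack([a,b]))"
```

```text
{'t': 2.1, 'eef_pos': [521.824, 13.482, 298.755], 'tcp_rot': [1.244, 1.571, 1.246], 'ft_force': [0.194, 0.596, 0.747], 'opening': 0.003}
```

View pics/z1.png

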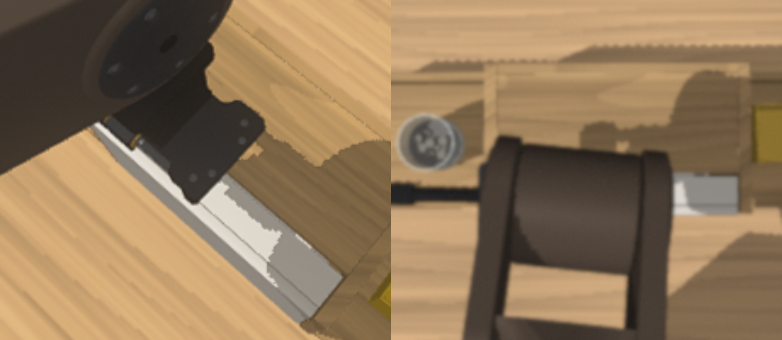

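Call:
carry_out(
  grip=[1,1,1,1,1],
  linear=[
    [0.05,-0.014,0.0094],
    [0.05,0,0],
    [0.02,0,0],
    [0,0,0],
    [0,0,0],
  ],
  turn=[0,0,0,0,0],
)

```text
t: 2.7
eef_pos: [527.3, 5.7, 239.5]
tcp_rot: [0.003, 1.57, 0.004]
ft_force: [1.0, -0.6, 0.4]
opening: 0.006
```

```bash
python3 -c "
from h import *
from scipy.spatial.transform import Rotation as Ro
st();print(Ro.from_euler('xyz',env.state()['tcp_rot']).as_matrix().round(3))"
```

```text
{'t': 2.7, 'eef_pos': [527.316, 5.746, 239.454], 'tcp_rot': [0.003, 1.57, 0.004], 'ft_force': [1.045, -0.581, 0.359], 'opening': 0.006}
[[ 0.001 -0.001  1.   ]
 [ 0.     1.     0.001]
 [-1.     0.     0.001]]
```

Call:
carry_out(
  grip=[1,1,1,1,1],
  linear=[
    [0.008,0,0],
    [0.008,0,0],
    [0.006,0,0],
    [0.004,0,0],
    [0,0,0],
  ],
  turn=[0,0,0,0,0],
)

```text
t: 3.2
eef_pos: [526.9, 5.4, 225.4]
tcp_rot: [2.83, 1.57, 2.83]
ft_force: [-0.4, -0.6, 0.0]
opening: 0.005
```

Call:
carry_out(
  grip=[1,1,1,1,1],
  linear=[
    [0.004,0,0],
    [0.004,0,0],
    [0,0,0],
    [0,0,0],
    [0,0,0],
  ],
  turn=[0,0,0,0,0],
)

```text
t: 3.7
eef_pos: [527.1, 5.4, 221.7]
tcp_rot: [0.397, 1.571, 0.397]
ft_force: [0.1, -0.0, 0.1]
opening: 0.003
```

Call:
carry_out(
  grip=[1,1,1,1,1],
  linear=[
    [0.004,0,0],
    [0.004,0,0],
    [0,0,0],
    [0,0,0],
    [0,0,0],
  ],
  turn=[0,0,0,0,0],
)

```text
t: 4.2
eef_pos: [527.0, 5.4, 217.6]
tcp_rot: [0.969, 1.571, 0.969]
ft_force: [0.1, 0.3, -0.1]
opening: 0.005
```

Call:
carry_out(
  grip=[1,1,1,1,1],
  linear=[
    [0.004,0,0],
    [0.004,0,0],
    [0,0,0],
    [0,0,0],
    [0,0,0],
  ],
  turn=[0,0,0,0,0],
)

```text
t: 4.7
eef_pos: [527.0, 5.4, 213.6]
tcp_rot: [1.068, 1.571, 1.069]
ft_force: [-0.2, 0.4, -0.1]
opening: -0.0
```

Call:
carry_out(
  grip=[1,1,1,1,1],
  linear=[
    [0.004,0,0],
    [0,0,0],
    [0,0,0],
    [0,0,0],
    [0,0,0],
  ],
  turn=[0,0,0,0,0],
)

```text
t: 5.2
eef_pos: [527.0, 5.4, 211.7]
tcp_rot: [0.637, 1.571, 0.637]
ft_force: [0.7, -0.2, -0.6]
opening: 0.005
```

Call:
carry_out(
  grip=[1,1,1,1,1],
  linear=[
    [0.004,0,0],
    [0,0,0],
    [0,0,0],
    [0,0,0],
    [0,0,0],
  ],
  turn=[0,0,0,0,0],
)

```text
t: 5.7
eef_pos: [527.0, 5.4, 209.6]
tcp_rot: [0.952, 1.571, 0.953]
ft_force: [-0.5, 0.3, -0.1]
opening: 0.004
```

Call:
carry_out(
  grip=[1,1,1,1,1],
  linear=[
    [0.004,0,0],
    [0,0,0],
    [0,0,0],
    [0,0,0],
    [0,0,0],
  ],
  turn=[0,0,0,0,0],
)

```text
t: 6.2
eef_pos: [527.1, 5.4, 207.7]
tcp_rot: [0.079, 1.57, 0.08]
ft_force: [0.6, 0.1, 2.6]
opening: 0.004
```

Call:
carry_out(
  grip=[1,1,1,1,1],
  linear=[
    [0.004,0,0],
    [0.004,0,0],
    [0,0,0],
    [0,0,0],
    [0,0,0],
  ],
  turn=[0,0,0,0,0],
)

```text
t: 6.7
eef_pos: [527.2, 5.5, 203.7]
tcp_rot: [0.118, 1.57, 0.119]
ft_force: [1.6, -0.3, 3.5]
opening: 0.002
```

Call:
carry_out(
  grip=[1,1,1,1,1],
  linear=[
    [0.004,0,0],
    [0.004,0,0],
    [0,0,0],
    [0,0,0],
    [0,0,0],
  ],
  turn=[0,0,0,0,0],
)

```text
t: 7.2
eef_pos: [527.1, 5.4, 199.7]
tcp_rot: [0.104, 1.57, 0.104]
ft_force: [0.5, 0.3, 6.0]
opening: 0.005
```

Call:
carry_out(
  grip=[1,1,1,1],
  linear=[
    [0.002,0,0],
    [0,0,0],
    [0,0,0],
    [0,0,0],
  ],
  turn=[0,0,0,0],
)

```text
t: 7.6
eef_pos: [527.2, 5.4, 198.7]
tcp_rot: [0.07, 1.57, 0.07]
ft_force: [1.4, 0.1, 5.8]
opening: 0.007
```

Call:
carry_out(
  grip=[1,1,1,1],
  linear=[
    [0.002,0,0],
    [0,0,0],
    [0,0,0],
    [0,0,0],
  ],
  turn=[0,0,0,0],
)

```text
t: 8.0
eef_pos: [527.2, 5.4, 197.8]
tcp_rot: [0.044, 1.57, 0.044]
ft_force: [0.5, 0.7, 6.9]
opening: 0.003
```

Call:
carry_out(
  grip=[1,1,1,1],
  linear=[
    [0.001,0,0],
    [0,0,0],
    [0,0,0],
    [0,0,0],
  ],
  turn=[0,0,0,0],
)

```text
t: 8.4
eef_pos: [527.2, 5.4, 197.3]
tcp_rot: [0.069, 1.57, 0.07]
ft_force: [2.3, 0.3, 7.0]
opening: 0.005
```

Call:
carry_out(
  grip=[1,1,1,1],
  linear=[
    [0.001,0,0],
    [0,0,0],
    [0,0,0],
    [0,0,0],
  ],
  turn=[0,0,0,0],
)

```text
t: 8.8
eef_pos: [527.2, 5.4, 196.8]
tcp_rot: [0.045, 1.57, 0.046]
ft_force: [0.5, 0.1, 6.5]
opening: 0.001
```

Call:
carry_out(
  grip=[1,1,1,1],
  linear=[
    [0.001,0,0],
    [0,0,0],
    [0,0,0],
    [0,0,0],
  ],
  turn=[0,0,0,0],
)

```text
t: 9.2
eef_pos: [527.2, 5.4, 196.5]
tcp_rot: [-0.009, 1.57, -0.008]
ft_force: [0.8, 1.0, 8.5]
opening: 0.008
```

Call:
carry_out(
  grip=[1,1,1,1],
  linear=[
    [0.001,0,0],
    [0,0,0],
    [0,0,0],
    [0,0,0],
  ],
  turn=[0,0,0,0],
)

```text
t: 9.6
eef_pos: [527.3, 5.4, 196.3]
tcp_rot: [-0.038, 1.57, -0.037]
ft_force: [-0.3, -0.2, 11.8]
opening: 0.002
```

Call:
carry_out(
  grip=[1,1,1,1,1],
  linear=[
    [-0.0012,0,0],
    [0,0,-0.003],
    [0,0,-0.003],
    [0,0,-0.003],
    [0,0,0],
  ],
  turn=[0,0,0,0,0],
)

```text
t: 10.1
eef_pos: [522.9, 5.4, 196.6]
tcp_rot: [-0.026, 1.569, -0.026]
ft_force: [2.0, 0.6, 7.0]
opening: 0.002
```

Call:
carry_out(
  grip=[1,1,1,1,1],
  linear=[
    [0,0,-0.003],
    [0,0,-0.003],
    [0,0,-0.003],
    [0,0,0],
    [0,0,0],
  ],
  turn=[0,0,0,0,0],
)

```text
t: 10.6
eef_pos: [518.3, 5.4, 196.5]
tcp_rot: [-0.021, 1.57, -0.02]
ft_force: [1.9, -0.5, 7.0]
opening: 0.004
```

Call:
carry_out(
  grip=[1,1,1,1,1],
  linear=[
    [0,0,-0.003],
    [0,0,-0.003],
    [0,0,0],
    [0,0,0],
    [0,0,0],
  ],
  turn=[0,0,0,0,0],
)

```text
t: 11.1
eef_pos: [515.3, 5.4, 196.5]
tcp_rot: [-0.034, 1.57, -0.033]
ft_force: [0.2, -0.2, 7.3]
opening: 0.002
```

Call:
carry_out(
  grip=[1,1,1,1,1],
  linear=[
    [0,0,-0.003],
    [0,0,-0.003],
    [0,0,0],
    [0,0,0],
    [0,0,0],
  ],
  turn=[0,0,0,0,0],
)

```text
t: 11.6
eef_pos: [512.2, 5.4, 196.5]
tcp_rot: [-0.015, 1.57, -0.015]
ft_force: [1.1, -0.4, 6.5]
opening: 0.003
```

```bash
cat >> h.py <<'E'
def edge():
    t=cams.read_camera("top").astype(int)
    for u in (366,372,378):
        print(u,"front v",[ (v,t[v,u,0]) for v in range(236,284,1) if abs(t[v+1,u,0]-t[v-1,u,0])>25])
    return t
E
python3 -c "
from h import *
import cv2
st();cv2.imwrite('pics/t2.png',edge());t0=cv2.imread('pics/top0.png').astype(int)
print('ref',[(v,t0[v,372,0]) for v in range(236,284) if abs(t0[v+1,372,0]-t0[v-1,372,0])>25])
cv2.imwrite('pics/s2.png',cams.read_camera('scene'))
a=cv2.resize(cv2.imread('pics/s2.png')[170:340,170:360],None,fx=2,fy=2);b=cv2.resize(cv2.imread('pics/t2.png')[190:360,200:400],None,fx=2,fy=2)
cv2.imwrite('pics/z2.png',np.hstack([a,b]))"
```

```text
{'t': 11.6, 'eef_pos': [512.22, 5.38, 196.461], 'tcp_rot': [-0.015, 1.57, -0.015], 'ft_force': [1.126, -0.361, 6.515], 'opening': 0.003}
366 front v [(241, np.int64(80)), (242, np.int64(96)), (275, np.int64(111)), (276, np.int64(92))]
372 front v [(251, np.int64(47)), (252, np.int64(79)), (253, np.int64(114)), (275, np.int64(110)), (276, np.int64(91))]
378 front v [(251, np.int64(48)), (252, np.int64(81)), (253, np.int64(114)), (275, np.int64(109)), (276, np.int64(91))]
ref [(242, np.int64(63)), (243, np.int64(102)), (244, np.int64(154)), (245, np.int64(176)), (265, np.int64(169)), (266, np.int64(144)), (267, np.int64(120))][ WARN:0@0.714] global loadsave.cpp:1063 imwrite_ Unsupported depth image for selected encoder is fallbacked to CV_8U.
```

View pics/z2.png

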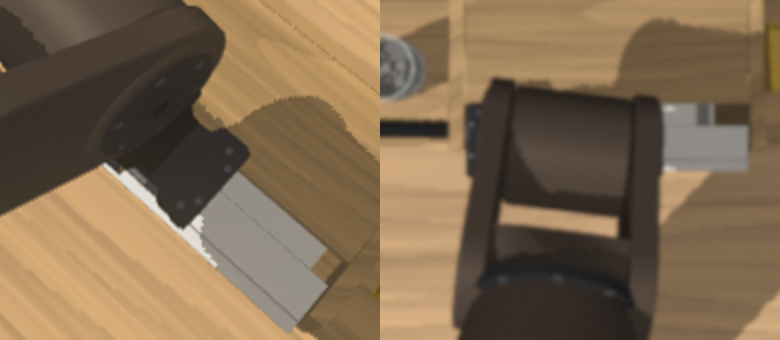

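The front has followed the finger: the rim edge in the top view moved from v 266 to 275, about 18 mm, so tilt is about 0.1. The hook has passed the strike. I'll draw a bit further with the pad still down, then ease up.

Call:
carry_out(
  grip=[1,1,1,1,1],
  linear=[
    [0,0,-0.003],
    [0,0,-0.003],
    [0,0,-0.003],
    [0,0,-0.003],
    [0,0,-0.003],
  ],
  turn=[0,0,0,0,0],
)

```text
t: 12.2
eef_pos: [504.8, 5.4, 196.5]
tcp_rot: [-0.045, 1.57, -0.044]
ft_force: [0.9, -0.7, 7.3]
opening: 0.007
```

```bash
python3 -c "
from h import *
edge();st()"
```

```text
366 front v [(241, np.int64(80)), (279, np.int64(113)), (280, np.int64(92))]
372 front v [(256, np.int64(54)), (257, np.int64(87)), (258, np.int64(119)), (279, np.int64(113)), (280, np.int64(93))]
378 front v [(256, np.int64(55)), (257, np.int64(86)), (258, np.int64(118)), (279, np.int64(113)), (280, np.int64(93))]
{'t': 12.25, 'eef_pos': [504.537, 5.41, 196.467], 'tcp_rot': [-0.043, 1.57, -0.042], 'ft_force': [1.289, -0.011, 7.763], 'opening': 0.008}
```

Call:
carry_out(
  grip=[1,1,1,1,1],
  linear=[
    [-0.016,0,0],
    [-0.017,0,0],
    [-0.016,0,0],
    [0,0,-0.004],
    [0,0,-0.004],
  ],
  turn=[0,0,0,0,0],
)

```text
t: 12.75
eef_pos: [500.3, 5.4, 220.7]
tcp_rot: [0.571, 1.571, 0.571]
ft_force: [-0.7, -0.6, -0.0]
opening: 0.006
```

Call:
carry_out(
  grip=[1,1,1,1,1],
  linear=[
    [0,0,-0.004],
    [0,0,-0.004],
    [0,0,-0.004],
    [0,0,-0.004],
    [0,0,0],
  ],
  turn=[0,0,0,0,0],
)

```text
t: 13.25
eef_pos: [492.3, 5.4, 220.7]
tcp_rot: [2.398, 1.571, 2.399]
ft_force: [0.7, -0.0, -0.4]
opening: -0.004
```

```bash
python3 -c "
from h import *
edge();st()"
```

```text
366 front v [(241, np.int64(81))]
372 front v [(256, np.int64(53)), (257, np.int64(84)), (258, np.int64(115)), (280, np.int64(117)), (281, np.int64(95))]
378 front v [(256, np.int64(52)), (257, np.int64(85)), (258, np.int64(117)), (279, np.int64(128)), (280, np.int64(104)), (281, np.int64(83))]
{'t': 13.3, 'eef_pos': [492.434, 5.406, 220.728], 'tcp_rot': [1.072, 1.571, 1.072], 'ft_force': [-0.036, -0.203, -0.281], 'opening': 0.0}
```

Call:
carry_out(
  grip=[1,1,1,1,1],
  linear=[
    [0.001,0,-0.004],
    [0.001,0,-0.004],
    [0.0014,0,-0.004],
    [0.0014,0,-0.004],
    [0.0014,0,-0.004],
  ],
  turn=[0,0,0,0,0],
)

```text
t: 13.8
eef_pos: [482.4, 5.4, 217.6]
tcp_rot: [0.298, 1.571, 0.298]
ft_force: [1.0, -1.0, 0.4]
opening: 0.002
```

Call:
carry_out(
  grip=[1,1,1,1,1],
  linear=[
    [0.0014,0,-0.004],
    [0.0014,0,-0.004],
    [0.0014,0,-0.004],
    [0.0014,0,-0.004],
    [0.0014,0,-0.004],
  ],
  turn=[0,0,0,0,0],
)

```text
t: 14.3
eef_pos: [472.3, 5.4, 214.0]
tcp_rot: [1.498, 1.571, 1.498]
ft_force: [0.9, -0.5, -0.6]
opening: 0.004
```

```bash
python3 -c "
from h import *
edge();st()"
```

```text
366 front v [(241, np.int64(79))]
372 front v [(261, np.int64(61)), (262, np.int64(86))]
378 front v [(262, np.int64(49)), (263, np.int64(76)), (264, np.int64(101))]
{'t': 14.35, 'eef_pos': [472.028, 5.421, 213.915], 'tcp_rot': [2.857, 1.57, 2.858], 'ft_force': [0.543, -0.125, 0.488], 'opening': 0.002}
```

```bash
python3 -c "
from h import *;import cv2
st();cv2.imwrite('pics/s3.png',cams.read_camera('scene'));cv2.imwrite('pics/t3.png',cams.read_camera('top'))
a=cv2.resize(cv2.imread('pics/s3.png')[170:350,130:360],None,fx=1.7,fy=1.7*1);b=cv2.resize(cv2.imread('pics/t3.png')[200:380,180:410],None,fx=1.7,fy=1.7)
cv2.imwrite('pics/z3.png',np.hstack([a,b]))"
```

```text
{'t': 14.35, 'eef_pos': [472.028, 5.421, 213.915], 'tcp_rot': [2.857, 1.57, 2.858], 'ft_force': [0.543, -0.125, 0.488], 'opening': 0.002}
```

View pics/z3.png

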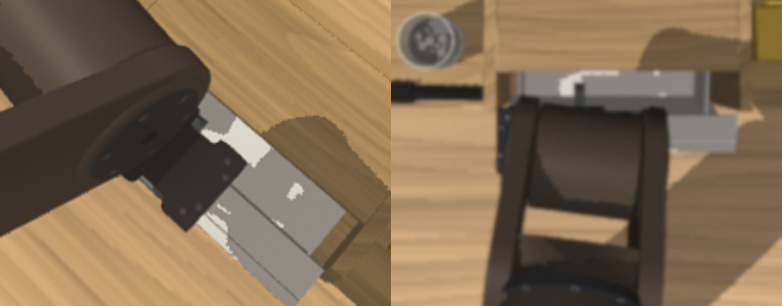

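Call:
carry_out(
  grip=[1,1,1,1,1],
  linear=[
    [0.0018,0,-0.004],
    [0.0018,0,-0.004],
    [0.0018,0,-0.004],
    [0.0018,0,-0.004],
    [0.0018,0,-0.004],
  ],
  turn=[0,0,0,0,0],
)

```text
t: 14.95
eef_pos: [462.3, 5.4, 209.5]
tcp_rot: [1.893, 1.571, 1.893]
ft_force: [1.3, 0.3, -0.2]
opening: 0.002
```

Call:
carry_out(
  grip=[1,1,1,1,1],
  linear=[
    [0.002,0,-0.004],
    [0.002,0,-0.004],
    [0.002,0,-0.004],
    [0.002,0,-0.004],
    [0.002,0,-0.004],
  ],
  turn=[0,0,0,0,0],
)

```text
t: 15.45
eef_pos: [452.4, 5.4, 204.5]
tcp_rot: [1.074, 1.571, 1.075]
ft_force: [0.6, -0.2, -0.1]
opening: 0.006
```

Call:
carry_out(
  grip=[1,1,1,1,1],
  linear=[
    [0.002,0,-0.004],
    [0.002,0,-0.004],
    [0.002,0,-0.004],
    [0.002,0,-0.004],
    [0,0,0],
  ],
  turn=[0,0,0,0,0],
)

```text
t: 15.95
eef_pos: [444.1, 5.4, 200.5]
tcp_rot: [2.875, 1.57, 2.876]
ft_force: [-0.2, 1.3, -0.2]
opening: 0.002
```

```bash
cat >> h.py <<'E'
def fr():
    t=cams.read_camera("top").astype(int)
    for u in (372,376,380): print(u,t[256:320:1,u,0].tolist())
E
python3 -c "
from h import *
st();fr()"
```

```text
{'t': 15.95, 'eef_pos': [444.14, 5.419, 200.483], 'tcp_rot': [2.875, 1.57, 2.876], 'ft_force': [-0.225, 1.301, -0.172], 'opening': 0.002}
372 [36, 35, 36, 35, 40, 47, 58, 67, 72, 75, 74, 76, 79, 83, 95, 103, 107, 102, 98, 95, 92, 89, 87, 87, 83, 81, 93, 114, 124, 125, 125, 125, 124, 126, 126, 124, 123, 125, 123, 122, 121, 118, 122, 124, 123, 115, 94, 76, 71, 71, 73, 72, 72, 72, 73, 75, 76, 75, 74, 76, 75, 76, 79, 77]
376 [37, 36, 35, 36, 35, 39, 48, 60, 68, 73, 74, 76, 78, 79, 89, 107, 115, 116, 117, 119, 121, 120, 116, 114, 109, 99, 101, 114, 121, 125, 126, 126, 124, 125, 124, 124, 124, 123, 124, 122, 121, 119, 121, 125, 123, 116, 95, 78, 72, 72, 73, 73, 72, 72, 74, 76, 74, 77, 77, 76, 76, 77, 77, 78]
380 [37, 37, 35, 39, 38, 39, 39, 47, 65, 72, 75, 76, 80, 87, 103, 114, 118, 117, 117, 119, 121, 120, 119, 115, 111, 102, 100, 114, 122, 124, 124, 124, 124, 123, 122, 120, 119, 122, 119, 119, 117, 112, 114, 116, 114, 106, 90, 74, 71, 73, 73, 72, 74, 72, 74, 76, 76, 77, 77, 76, 74, 76, 77, 76]
```

```bash
cat >> h.py <<'E'
def tilt(v,hx=526.6,u=372,loc=-32):
    from scipy.optimize import brentq
    def f(t):
        x,z=hx+loc*np.cos(t)-180*np.sin(t),40+loc*np.sin(t)+180*np.cos(t)
        return onz("top",u,v,z)[0]-x
    return brentq(f,-.2,.7)
E
python3 -c "
from h import *
print([(v,round(tilt(v),3)) for v in (266.2,275.2,279.7,302.1)], tilt(297.2,loc=-20))"
```

```text
[(266.2, 0.0), (275.2, 0.103), (279.7, 0.157), (302.1, 0.459)] 0.45867571434470056
```

Call:
carry_out(
  grip=[1,1,1,1,1],
  linear=[
    [0.001,0,-0.002],
    [0.001,0,-0.002],
    [0.001,0,-0.002],
    [0,0,0],
    [0,0,0],
  ],
  turn=[0,0,0,0,0],
)

```text
t: 16.5
eef_pos: [441.4, 5.4, 199.1]
tcp_rot: [2.679, 1.571, 2.679]
ft_force: [0.0, 0.3, -0.3]
opening: 0.001
```

Call:
carry_out(
  grip=[1,1,1,1,1],
  linear=[
    [0.001,0,-0.002],
    [0.001,0,-0.002],
    [0,0,0],
    [0,0,0],
    [0,0,0],
  ],
  turn=[0,0,0,0,0],
)

```text
t: 17.0
eef_pos: [439.6, 5.4, 198.1]
tcp_rot: [0.256, 1.571, 0.256]
ft_force: [0.9, -0.3, -0.5]
opening: 0.003
```

```bash
cat >> h.py <<'E'
def cur():
    t=cams.read_camera("top").astype(int);o=[]
    for u in range(368,381,2):
        g=t[290:325,u,0];d=g[:-2]-g[2:];k=int(np.argmax(d));w=np.clip(d[max(k-2,0):k+3],0,None)
        o.append(291+max(k-2,0)+(w*np.arange(len(w))).sum()/w.sum())
    v=np.median(o);print("v",np.round(o,1),"tilt",round(tilt(v),3))
E
python3 -c "
from h import *
st();cur()"
```

```text
{'t': 17.0, 'eef_pos': [439.608, 5.396, 198.148], 'tcp_rot': [0.256, 1.571, 0.256], 'ft_force': [0.943, -0.288, -0.493], 'opening': 0.003}
v [303.6 303.3 303.4 303.3 303.5 303.3 303.2] tilt 0.479
```

Call:
carry_out(
  grip=[1,1,1,1],
  linear=[
    [0.001,0,-0.002],
    [0.001,0,-0.002],
    [0,0,0],
    [0,0,0],
  ],
  turn=[0,0,0,0],
)

```text
t: 17.45
eef_pos: [437.8, 5.4, 197.2]
tcp_rot: [0.026, 1.57, 0.027]
ft_force: [4.4, -0.3, -0.9]
opening: 0.003
```

Call:
carry_out(
  grip=[1,1,1,1],
  linear=[
    [0.001,0,-0.002],
    [0.001,0,-0.002],
    [0,0,0],
    [0,0,0],
  ],
  turn=[0,0,0,0],
)

```text
t: 17.85
eef_pos: [436.2, 5.3, 196.3]
tcp_rot: [-0.036, 1.569, -0.036]
ft_force: [6.4, -0.4, -1.2]
opening: 0.004
```

```bash
python3 -c "
from h import *
st();cur()"
```

```text
{'t': 17.85, 'eef_pos': [436.177, 5.315, 196.299], 'tcp_rot': [-0.036, 1.569, -0.036], 'ft_force': [6.405, -0.42, -1.211], 'opening': 0.004}
v [304.9 304.9 304.9 304.9 304.8 304.8 304.7] tilt 0.504
```

Call:
carry_out(
  grip=[1,1,1,1,1],
  linear=[
    [0,0,0.003],
    [0,0,0.003],
    [-0.002,0,0.004],
    [-0.004,0,0.004],
    [0,0,0],
  ],
  turn=[0,0,0,0,0],
)

```text
t: 18.4
eef_pos: [442.7, 5.4, 199.3]
tcp_rot: [2.462, 1.571, 2.462]
ft_force: [-0.1, 0.3, -0.8]
opening: 0.004
```

Call:
carry_out(
  grip=[1,1,1,1,1],
  linear=[
    [-0.02,0,0],
    [-0.05,0,0],
    [-0.08,0,0],
    [-0.08,0,0],
    [0,0,0],
  ],
  turn=[0,0,0,0,0],
)

```text
t: 18.9
eef_pos: [443.7, 5.3, 319.1]
tcp_rot: [-0.13, 1.563, -0.129]
ft_force: [-0.3, -0.2, -0.6]
opening: 0.002
```

```bash
python3 -c "
from h import *;import cv2
st();cur();cv2.imwrite('pics/s4.png',cams.read_camera('scene'));cv2.imwrite('pics/t4.png',cams.read_camera('top'))
a=cv2.imread('pics/s4.png')[80:420,110:500];b=cv2.imread('pics/t4.png')[80:420,120:500]
cv2.imwrite('pics/z4.png',np.hstack([a,b]))"
```

```text
{'t': 18.9, 'eef_pos': [443.725, 5.255, 319.138], 'tcp_rot': [-0.13, 1.563, -0.129], 'ft_force': [-0.275, -0.19, -0.623], 'opening': 0.002}
v [304.3 304.3 304.3 304.3 304.3 304.3 304. ] tilt 0.495
```

View pics/z4.png

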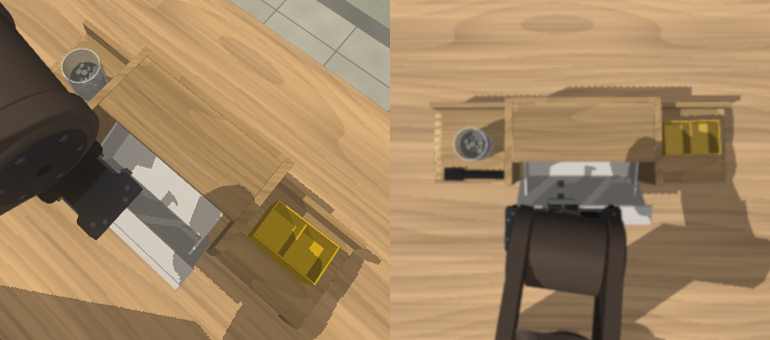

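The bin stands open and the jar, scraper and breeder box are where they were. The arm is clear above. I'll let it settle, check the tilt and the bystanders once more, and hand in.

Call:
carry_out(
  grip=[1,1,1,1,1],
  linear=[
    [0,0,0],
    [0,0,0],
    [0,0,0],
    [0,0,0],
    [0,0,0],
  ],
  turn=[0,0,0,0,0],
)

```text
t: 19.55
eef_pos: [442.5, 5.4, 313.9]
tcp_rot: [2.802, 1.57, 2.802]
ft_force: [-0.6, -0.5, -0.1]
opening: 0.003
```

```bash
python3 -c "
from h import *;import cv2
st();cur()
a=cv2.imread('pics/top0.png').astype(int);b=cams.read_camera('top').astype(int)
for n,(x0,x1,y0,y1) in dict(jar=(180,225,204,243),scraper=(172,234,246,262),breeder=(393,453,197,238)).items(): print(n,abs(a-b)[y0:y1,x0:x1].mean().round(1))
env.job_done()"
```

```text
{'t': 19.55, 'eef_pos': [442.504, 5.382, 313.92], 'tcp_rot': [2.802, 1.57, 2.802], 'ft_force': [-0.577, -0.523, -0.075], 'opening': 0.003}
v [304.3 304.3 304.3 304.3 304.3 304.3 304.2] tilt 0.495
jar 12.6
scraper 8.5
breeder 14.3
the job is handed in; nothing more can be done
```

The bin is open at its stop, and I handed the job in at about 19.6 s with the arm clear above it and touching nothing. No verdict is reported on hand-in.

- **Catch:** With shut fingers I felt the pad about 25 mm below the rim and its hard stop about 12 mm further down. The highest push reading was 11.8 N.
- **Drawing out:** I held the pad near the end of its travel until the tilt was about 0.15, past the 0.1 where the hook is free. The front followed the fingers through friction on the pad.
- **Opening:** I then eased off the pad and drew the front slowly onto the rubber buffer, at 6.4 N and a tilt of about 0.50, before backing out upwards.

**Last checks:**
- The tilt read from the top camera held steady at about 0.495. That is slightly past the nominal 0.48, either because the bin rests a little way into the buffer or because of calibration error.
- The jar, scraper and breeder box appear unmoved in the last picture I viewed. The picture-difference numbers for them were not zero (8 to 14 grey levels). I put this down to the arm's changed shadow, but they don't settle it on their own.
- While the bin was moving, the horizontal force read about 1 N, less than the roughly 3 N I expected. The cameras still showed it opening.

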